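# Unlock a filling arm and swing its nozzle over the open sample bottle

### The arm

A 6-joint arm with a two-finger parallel gripper is mounted at the origin on the work surface. World frame = base frame: x ahead of the robot, y to its left, z up, the work surface at z = 0. Lengths are in m, angles in rad, forces in N, time in s.
With the tool pointing down it reaches from about 0.275 to 0.825 m from the base axis. Payload 4.9 kg.
Tool frame: the origin (TCP) lies midway between the tips of the shut fingers; the grasp point (between the pads) lies 19 mm behind it (grip_point_offset is the distance from the TCP to the grasp point, in m); z points along the fingers, y is the line along which they close (so a half turn about z gives the same grasp; the last joint's range is limited). The gripper opens to 85 mm and grips with 20 to 120 N. Pads are 22 mm wide; open, the fingers measure 114 mm over their backs; the gripper's body (76 mm by 85 mm) begins 54 mm behind the grasp point. The pads swing forward as they close: fully open they stand 13 mm farther back than shut.
Start: joints at [1.018, 0.326, -0.193, 1.052, 0, 1.437], TCP at [0.224, 0.502, 0.231] pointing down, gripper open.
Joint ranges: [-2.65, 2.65], [-0.97, 1.79], [-1.3, 1.35], [-1.93, 2.1], [-1.47, 1.37], [-3.14, 3.14]. Speed limits (rad/s): [2.57, 2.57, 3.14, 3.14, 3.14, 3.14].

### API

Orientations are given as a rotation vector (axis times angle).
In Python, from cell import * gives the robot as it stands. Calls block until the motion is done:
- movep(position, orientation): joint-space move of the TCP to a pose.
- move_l(position, velocity=0.15, rot=None, until_force=None): straight line of the TCP; rot=None keeps the orientation; velocity is the mean speed in m/s. With until_force (N) it stops when the force on the tool has changed by that much, and returns True; else False.
- set_joints(angles): joint-space move.
- let_go() and grab(newtons=None): open the fingers fully, or close them until they stop; newtons is the grip in N (None keeps the last).
- sleep(seconds).
- ik(position, orientation): joint angles nearest the present ones, or None.
- get_state(): the state.
- grab_frame(name): name is "scene" or "top" or "wrist"; returns a dict with "img" (384x512x3 uint8, red, green, blue), "fx", "fy", "cx", "cy" (pixels), "cam_to_world" (4x4, takes a point from camera to world coordinates); the wrist camera has in their place "T_tool_cam" (4x4, takes a point from camera to tool coordinates, whose origin is the TCP and whose axes are the flange's). Camera axes: x right, y down, z forward; pixel columns grow to the right and rows downward; lengths in m; the calibration is good to about 2 mm. A picture is of the moment at which its call begins: read the wrist's pose just before it. There is no depth.
A pose or a line that the arm cannot do raises MotionError and nothing moves.
- sign_off(): hands the job in; it is judged then, once.
Trained networks look in the newest picture that a camera, given by its name, has taken for a name from the list of things; names that differ only in an ending like _2 or _b are one class to them, and where a whole thing is asked for, a point or a joint stands for the part that bears it (a point fixed in the world has none). Each returns a list of dicts, best first, with "score" (0 to 1); they miss things now and then, are a little off and sometimes report something else, mostly with a low value. They report only what shows in the picture. A call takes as long as a camera call. They do not tell look-alikes from the thing itself.
- spot_in(camera, name): "centre" ([column, row] in pixels, amid what is visible of it).
- silhouettes(camera, name): "mask" (384x512 bool, what is visible of it) and "centre" ([column, row] in pixels, amid what is visible of it).
- tip_of(camera, name): "centre" ([column, row] in pixels: a listed point, or the origin of a listed thing).
The state is a dict: "clock": time; "q": joint angles; "joint_velocities": joint speeds; "tau": joint torques, N m; "position": TCP position; "eef_rot": TCP orientation; "contact_force": force on the tool from outside, world axes, zero at the start; "wrist_torque": the same for the moment, N m; "finger_gap": opening from 0.0 (shut) to 1.0 (fully open); "grasp_force": force on a finger pad.
Only numpy, scipy, OpenCV 4.12 (cv2) and the standard library are available. Lean on these libraries where they do the work, as an engineer would, in place of code of your own. Each camera call takes 0.05 s, during which the arm holds its last target. There are 200 camera calls.

### The job

The blue filling arm is locked by a red-knobbed pin. Draw the pin up out of the arm and park it upright in the yellow side notch, hanging by its collar; then swing the arm round until its nozzle is centred over the mouth of the open, green-banded bottle. Leave the bottles, the loose cap and the beaker standing where they are.

Things in the scene. Friction and masses are not known exactly. Their poses are not given: they have to be found in the camera images.
- station: (all sizes in mm) fixed bench filling station; origin on the table under its post (36 diameter), x ahead, y left at yaw 0. Grey foot 150 x 150 x 12. On the post a level bar 50 wide (x), z 150 to 165, y -105 to 95, with a through hole of 11 at y = 70 and a notch between two yellow prongs at its -y end. A drip tray 8 high (x 80 to 270, y -140 to 190) carries the three bottles
- pivot (a point): point on the vertical swing axis of the arm, at the height of the arm's top face (186 above the table); a dark hub 48 in diameter rises to 208 there
- swing_arm (a joint): angle (rad) of the blue arm: 0 as locked, pointing to the station's +y; grows clockwise seen from above (to the station's +x at 1.57), stop at 2.6; stays where left (light friction). Arm 18 thick, underside 168 and top 186 above the table, 28 to 44 wide, reaching 203 from the pivot; passes over the bottles. A through hole of 11, 70 from the pivot, takes the pin
- handle (a point): mid-height of the black upright round handle (22 diameter, 50 tall, from 186 to 236 above the table) on the arm, 135 from the pivot; this point is 211 above the table
- nozzle (a point): centre of the lower end of the brass nozzle (12 diameter) under the arm, 180 from the pivot, 138 above the table
- notch (a point): where the pin parks: centre of the notch, at the height of the bar's top face (165 above the table), 82 from the pivot on the station's -y side. Notch 14 wide (x), open at its -y end, above and below; closed end 12 nearer the pivot than this point, open end 23 farther out; bar 15 thick; each prong 18 wide
- pin: loose locking pin, upright, z axis up; origin at the lower tip. Steel shank 10 diameter from 0 to 46 with a tapered tip, steel collar 30 diameter from 46 to 50, round red knob 22 diameter from 50 to 86. It starts in the hole with the collar on the arm's top face, reaching 46 down through arm and bar; about 60 g
- pin_collar (a point): centre of the underside of the pin's collar, 46 above its tip
- open_bottle: the bottle to fill: cloudy white, no cap, with a green band; 60 diameter, 108 tall; origin at the centre of its underside; stands on the tray at one of three places about 180 from the pivot, at arm angles of about 0.75, 1.4 and 2.05
- mouth (a point): centre of the open bottle's mouth, 116 above the table; mouth 36 wide inside
- capped_1: bystander bottle with a white cap, 60 diameter, 112 tall, on another of the three places; origin at its underside
- capped_2: another bystander bottle just like it, on the remaining place
- loose_cap: bystander: white screw cap 46 diameter, 18 tall, lying on the table; origin at its underside
- beaker: bystander: clear beaker 72 diameter, 90 tall, on the table; origin at its underside
There are look-alikes about, which are no part of the job. What is meant by the pin is not purple or white, and is the smaller of those in its own colour.

How it is judged:
On the way:
1. the pin hangs upright by its collar in the side notch, let go, with the arm not yet swung round (under 0.3 rad) (horizontal distance between pin_collar and notch below 0.013 m and z of pin_collar in the frame of notch between -0.004 and 0.004 m and angle between pin's own z axis and vertical below 0.15 rad and linear speed of pin below 0.02 m/s and value of joint swing_arm below 0.3 rad and contact force between the fingers and pin below 0.3 N), for 0.2 s.
At the end, for the whole second after the job is handed in: The nozzle is at rest within 10 mm (horizontally) of the centre of the open bottle's mouth, that bottle upright, and the pin is at rest upright in the side notch: collar within 4 mm of the bar's top face, within 13 mm of the notch point, tilted less than 0.15 rad (horizontal distance between nozzle and mouth below 0.01 m and velocity of joint swing_arm between -0.03 and 0.03 rad/s and angle between open_bottle's own z axis and vertical below 0.1 rad and horizontal distance between pin_collar and notch below 0.013 m and z of pin_collar in the frame of notch between -0.004 and 0.004 m and angle between pin's own z axis and vertical below 0.15 rad and linear speed of pin below 0.02 m/s); the robot touches nothing.
It fails at once if a bottle, the loose cap or the beaker is moved more than 15 mm or tipped more than 0.2 rad (distance of any of open_bottle, capped_1, capped_2, loose_cap, beaker from where it was at the start of the episode above 0.015 m or angle between any of open_bottle, capped_1, capped_2, loose_cap, beaker's own z axis and vertical above 0.2 rad).
It also fails if it takes over 53 s, if anything falls off the work surface, if the arm or the gripper's body presses on something with over 40 N, if the wrist force passes 120 N, or if a joint passes its speed limit or range.

## Working session

There is one attempt and no reset: what is moved stays moved. The work goes in short steps, each a Python script; the robot and the scene stay as the last script left them, time stands still between calls to the robot, and variables do not carry over. Pictures are saved under pics/ and viewed, at most 10 in all, crops included, and the job is handed in when it is done.

```bash
mkdir -p pics; ls; python3 - <<'E'
from cell import *
import cv2,numpy as np
ims=[]
for c in ["scene","top"]:
    f=grab_frame(c); ims.append(f["img"]); 
    print(c,f["fx"],f["cx"],f["cy"],np.round(f["cam_to_world"],3).tolist())
    for n in ["pin","pivot","handle","nozzle","notch","mouth","pin_collar","open_bottle","station","capped_1","loose_cap","beaker"]:
        print(n,[(np.round(d["centre"]).tolist(),round(d["score"],2)) for d in tip_of(c,n)[:4]])
    cv2.imwrite(f"pics/{c}0.png",cv2.resize(f["img"][:,:,::-1],(800,600),interpolation=cv2.INTER_CUBIC))
print(get_state())
E
```

```text
pics
scene 466.8045958760283 257.84526925174436 188.72229501361662 [[0.413, 0.749, -0.518, 1.269], [0.911, -0.332, 0.245, -0.291], [0.011, -0.573, -0.819, 1.272], [0.0, 0.0, 0.0, 1.0]]
pin [([224.0, 167.0], 0.7), ([300.0, 173.0], 0.51), ([254.0, 171.0], 0.45), ([240.0, 161.0], 0.45)]
pivot [([240.0, 173.0], 0.83), ([258.0, 159.0], 0.68)]
handle [([272.0, 143.0], 0.87)]
nozzle [([281.0, 151.0], 0.73)]
notch [([213.0, 192.0], 0.62)]
mouth [([284.0, 217.0], 0.83)]
pin_collar [([244.0, 153.0], 0.63), ([224.0, 159.0], 0.54), ([304.0, 157.0], 0.54), ([257.0, 158.0], 0.41)]
open_bottle [([286.0, 237.0], 0.77)]
station [([257.0, 156.0], 0.42)]
capped_1 [([247.0, 256.0], 0.94), ([298.0, 207.0], 0.57)]
loose_cap [([115.0, 225.0], 0.54)]
beaker [([357.0, 151.0], 0.66)]
top 437.31344218019876 252.78550408458267 197.70067571134277 [[0.017, -0.998, 0.064, 0.448], [-1.0, -0.016, 0.002, 0.028], [-0.001, -0.064, -0.998, 1.435], [0.0, 0.0, 0.0, 1.0]]
pin [([184.0, 225.0], 0.52), ([232.0, 259.0], 0.5), ([236.0, 216.0], 0.49), ([253.0, 256.0], 0.49)]
pivot [([257.0, 208.0], 0.7)]
handle [([214.0, 219.0]
[... 486 characters left out ...]
: 1.3, 'q': array([ 1.01781365e+00,  3.26204492e-01, -1.92603223e-01,  1.05197672e+00,
       -2.30121254e-05,  1.43660171e+00]), 'joint_velocities': array([-4.15047798e-04,  1.51644590e-04, -2.03583532e-03, -4.76203126e-05,
        8.28987456e-04, -4.94353370e-04]), 'tau': array([-1.35301172e-03, -4.43339610e+01,  2.62752128e+01,  1.25670998e-03,
       -3.48241419e-04, -1.07897486e-05]), 'position': array([0.22366521, 0.50249358, 0.23127716]), 'eef_rot': array([6.53028737e-01, 3.07294591e+00, 5.40616257e-06]), 'contact_force': array([ 0.59056575, -0.26430448,  0.55250477]), 'wrist_torque': array([ 0.01673735, -0.02582234,  0.03138797]), 'grasp_force': 0.0, 'finger_gap': 0.9981267050080199}
```

View images.

View pics/scene0.png

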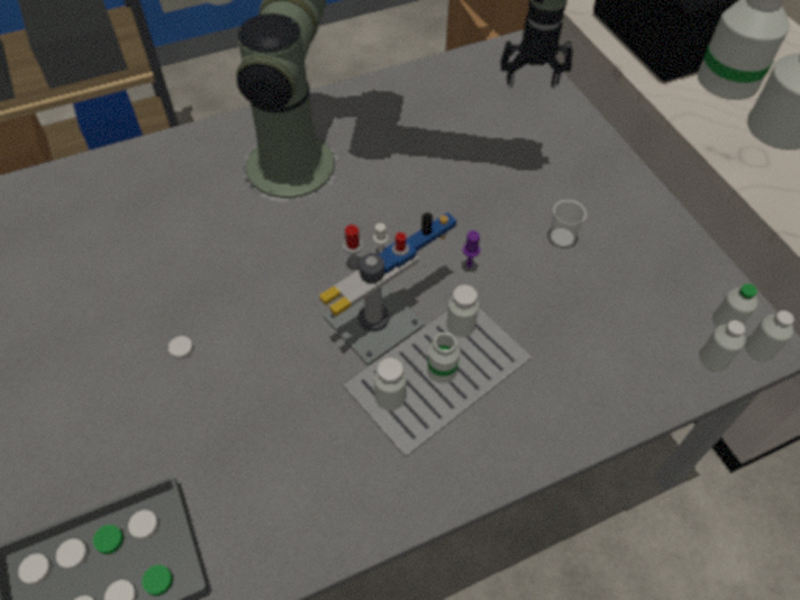

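View pics/top0.png

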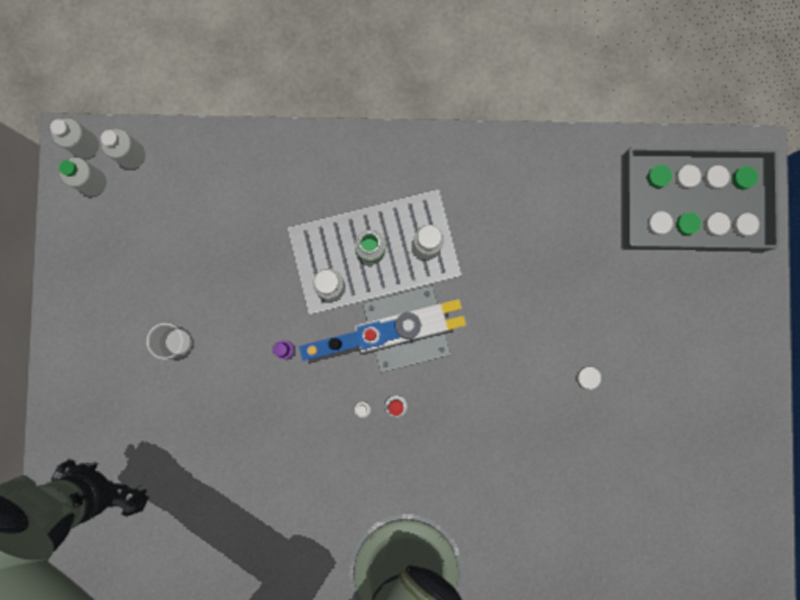

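The scene shows two red-knobbed pins. One is in the blue arm at scene (401,241), top (371,336) in the 800 px views, with the smaller knob. The other is at scene (352,237), top (396,407), standing on the table and larger. The purple and white ones are ruled out. The red one in the arm fits. I'll fit the station pose and crop to confirm.

```bash
cat > h.py <<'E'
import numpy as np,cv2
from cell import *
from scipy.optimize import least_squares
def ray(f,p,z,T=None):
    T=np.array(f["cam_to_world"]) if T is None else T
    d=T[:3,:3]@[(p[0]-f["cx"])/f["fx"],(p[1]-f["cy"])/f["fy"],1]
    return T[:3,3]+d*(z-T[2,3])/d[2]
def fit(obs):  # obs: list of (local xy, world xy)
    L=np.array([o[0] for o in obs]);W=np.array([o[1] for o in obs])
    def r(p):
        c,s=np.cos(p[2]),np.sin(p[2]);return ((L@np.array([[c,s],[-s,c]]))+p[:2]-W).ravel()
    s=least_squares(r,[W[0,0],W[0,1],0.1],loss="soft_l1",f_scale=.003)
    return s.x,r(s.x).reshape(-1,2)
LOC={"pivot":((0,0),.208),"handle":((0,.135),.211),"notch":((0,-.082),.165),"nozzle":((0,.18),.138)}
E
python3 - <<'E'
from h import *
obs=[];fr={}
for c in ["scene","top"]:
    f=fr[c]=grab_frame(c)
    for n in LOC:
        if c=="scene" and n=="pivot": pz=[258,159];
        ds=tip_of(c,n)
        if not ds: continue
        p=ds[0]["centre"]
        if c=="scene" and n=="pivot": p=min([d["centre"] for d in ds],key=lambda q:abs(q[0]-240))
        z=LOC[n][1] if n!="pivot" else .186
        w=ray(f,p,z); print(c,n,np.round(p,1),np.round(w,4))
        obs.append((LOC[n][0],w[:2],c+n))
    m=tip_of(c,"mouth")[0]["centre"]; print(c,"mouth",np.round(ray(f,m,.116),4))
    hsv=cv2.cvtColor(f["img"],cv2.COLOR_RGB2HSV)
    red=((hsv[...,0]<8)|(hsv[...,0]>172))&(hsv[...,1]>150)&(hsv[...,2]>70)
    n,l,st,ce=cv2.connectedComponentsWithStats(red.astype(np.uint8))
    for i in range(1,n):
        if st[i,4]>20: print("red",st[i].tolist(),np.round(ce[i],1),"z.21",np.round(ray(f,ce[i],.218),4), "z.09",np.round(ray(f,ce[i],.09),4))
    yel=(hsv[...,0]>20)&(hsv[...,0]<32)&(hsv[...,1]>170)&(hsv[...,2]>90)
    n,l,st,ce=cv2.connectedComponentsWithStats(yel.astype(np.uint8))
    for i in range(1,n):
        if st[i,4]>20: print("yel",st[i].tolist(),np.round(ray(f,ce[i],.165),4))
x,r=fit(obs);print(np.round(x,4))
for o,e in zip(obs,r): print(o[2],np.round(e*1000,1))
a=cv2.resize(fr["scene"]["img"][120:230,190:330],(560,440),interpolation=cv2.INTER_CUBIC)
cv2.imwrite("pics/crop1.png",a[:,:,::-1])
E
```

```text
scene pivot [238.9 170.8] [0.5015 0.0101 0.186 ]
scene handle [273.7 141.8] [0.4613 0.1406 0.211 ]
scene notch [213.3 190.3] [ 0.5217 -0.0792  0.165 ]
scene nozzle [281.7 152.1] [0.4542 0.175  0.138 ]
scene mouth [0.6647 0.0843 0.116 ]
red [221, 144, 8, 15, 90] [224.7 150.6] z.21 [ 0.4391 -0.0078  0.218 ] z.09 [0.3383 0.0266 0.09  ]
red [253, 149, 7, 11, 53] [255.9 153.8] z.21 [0.4871 0.0707 0.218 ] z.09 [0.3921 0.1147 0.09  ]
yel [205, 185, 12, 9, 61] [ 0.5133 -0.0842  0.165 ]
yel [212, 191, 12, 10, 63] [ 0.5433 -0.0752  0.165 ]
top handle [216.6 219.3] [0.4649 0.1312 0.211 ]
top notch [284.6 202.6] [ 0.5173 -0.0615  0.165 ]
top mouth [0.6539 0.0843 0.116 ]
red [234, 211, 6, 7, 30] [236.6 214. ] z.21 [0.4806 0.0754 0.218 ] z.09 [0.484  0.0804 0.09  ]
red [249, 256, 9, 10, 61] [252.9 260.5] z.21 [0.3529 0.0277 0.218 ] z.09 [0.3429 0.0277 0.09  ]
yel [284, 193, 10, 7, 50] [ 0.5374 -0.0728  0.165 ]
yel [286, 203, 11, 7, 51] [ 0.5072 -0.0813  0.165 ]
[0.4995 0.0059 0.2627]
scenepivot [-2.  -4.1]
scenehandle [ 3.1 -4.3]
scenenotch [-0.9  6. ]
scenenozzle [-1.5  4.7]
tophandle [-0.5  5.1]
topnotch [  3.4 -11.7]
```

View pics/crop1.png

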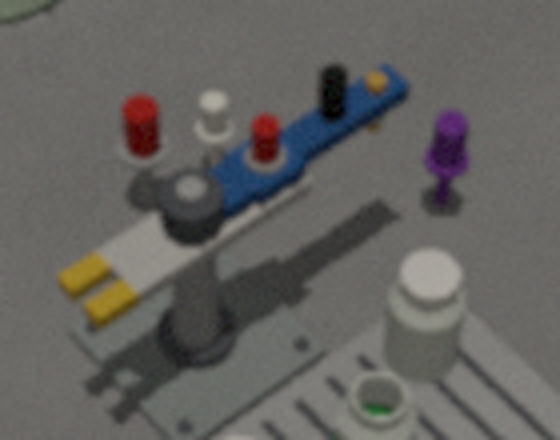

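The crop confirms it: the smaller red-knobbed pin sits in the blue arm at crop (265,138), and the larger red one stands alone at crop (141,125). I'm moving above the arm for a wrist view.

```bash
cat >> h.py <<'E'
from scipy.spatial.transform import Rotation as R
def down(a): # tool y at world angle a
    p=(a+np.pi/2)/2; return np.pi*np.array([np.cos(p),np.sin(p),0])
def wrist():
    s=get_state();f=grab_frame("wrist")
    T=np.eye(4);T[:3,:3]=R.from_rotvec(s["eef_rot"]).as_matrix();T[:3,3]=s["position"]
    f["cam_to_world"]=T@np.array(f["T_tool_cam"]);return f
E
python3 - <<'E'
from h import *
for a in (.263,.263+np.pi,.263-np.pi):
    print(a,[None if q is None else np.round(q,2).tolist() for q in (ik(p,down(a)) for p in ([.482,.074,.195],[.52,-.074,.26],[.67,.07,.195]))])
x,y=.482,.06
move_l([.224,.502,.40],.3)
for a in (.263,.263-np.pi):
    q=ik([x-.03,y,.40],down(a))
    if q is not None and abs(q[5])<2.9: movep([x-.03,y,.40],down(a));break
f=wrist();print(a,np.round(f["T_tool_cam"],3).tolist(),f["fx"],get_state()["clock"])
for n in ["pin","pivot","handle","notch","mouth","pin_collar","nozzle"]:
    print(n,[(np.round(d["centre"],1).tolist(),round(d["score"],2)) for d in tip_of("wrist",n)[:4]])
cv2.imwrite("pics/w1.png",f["img"][:,:,::-1])
np.savez("w1.npz",img=f["img"],T=f["cam_to_world"],k=[f["fx"],f["fy"],f["cx"],f["cy"]])
E
```

```text
0.263 [[0.0, 0.24, -0.41, 0.92, 0.0, 1.31], [-0.28, 0.26, -0.21, 1.1, 0.0, 1.03], [-0.01, 0.58, 0.12, 1.11, 0.0, 1.3]]
3.404592653589793 [[0.0, 0.24, -0.41, 0.92, 0.0, -1.83], [-0.28, 0.26, -0.21, 1.1, 0.0, -2.12], [-0.01, 0.58, 0.12, 1.11, 0.0, -1.84]]
-2.878592653589793 [[0.0, 0.24, -0.41, 0.92, 0.0, -1.83], [-0.28, 0.26, -0.21, 1.1, 0.0, -2.12], [-0.01, 0.58, 0.12, 1.11, 0.0, -1.84]]
0.263 [[0.0, -0.962, -0.273, 0.07], [1.0, 0.001, -0.002, -0.0], [0.002, -0.273, 0.962, -0.143], [0.0, 0.0, 0.0, 1.0]] 301.94841843802766 4.4667
pin [([281.0, 32.0], 0.98), ([188.8, 151.1], 0.87), ([191.0, 110.3], 0.68), ([274.2, 157.2], 0.6)]
pivot [([276.0, 219.8], 0.63)]
handle [([278.6, 105.0], 0.61)]
notch [([280.1, 107.8], 0.74), ([272.8, 266.8], 0.58)]
mouth [([395.3, 179.2], 0.88)]
pin_collar [([284.0, 22.3], 0.97), ([178.9, 154.0], 0.75), ([275.0, 160.9], 0.69), ([188.3, 111.8], 0.58)]
nozzle [([275.3, 67.9], 0.67), ([276.5, 160.4], 0.35)]
```

View pics/w1.png

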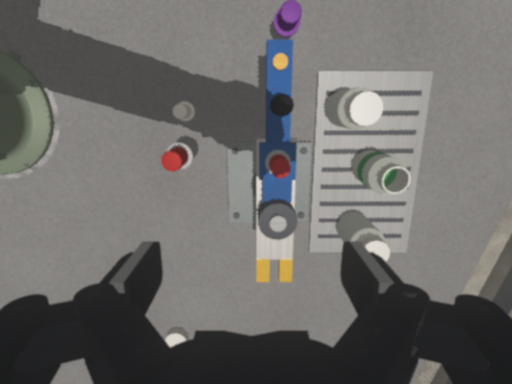

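The wrist view shows the arm nearly vertical in the image: purple decoy (288,18), brass (280,62), handle (281,104), pin knob (278,165), hub (278,222), prongs (263/286,270) and mouth (396,180). Next I'll segment these by colour for a precise pose.

```bash
cat >> h.py <<'E'
def comps(img,hr,smin,vmin,amin=25,smax=256,vmax=256):
    h=cv2.cvtColor(img,cv2.COLOR_RGB2HSV).astype(int)
    H=h[...,0];m=((H>=hr[0])&(H<=hr[1])) if hr[0]<=hr[1] else ((H>=hr[0])|(H<=hr[1]))
    m&=(h[...,1]>=smin)&(h[...,1]<smax)&(h[...,2]>=vmin)&(h[...,2]<vmax)
    n,l,st,ce=cv2.connectedComponentsWithStats(m.astype(np.uint8))
    return [(ce[i],st[i],l==i) for i in range(1,n) if st[i,4]>=amin]
E
python3 - <<'E'
from h import *
d=np.load("w1.npz");img=d["img"];T=d["T"];k=d["k"];f=dict(fx=k[0],fy=k[1],cx=k[2],cy=k[3])
P=lambda p,z:np.round(ray(f,p,z,T),4)
for c,s,m in comps(img,(170,8),130,60): print("red",c.round(1),s.tolist(),P(c,.216))
for c,s,m in comps(img,(18,34),130,60): print("yel",c.round(1),s.tolist(),P(c,.165),P(c,.187))
best=None
for c,s,m in comps(img,(100,125),120,40):
    if s[4]<300: continue
    print("blue",c.round(1),s.tolist())
    ys,xs=np.nonzero(m)
    for y0,y1 in ((45,55),(75,90),(120,135),(142,150),(182,195)):
        r=[(xs[ys==y].min(),xs[ys==y].max()) for y in range(y0,y1) if (ys==y).any()]
        r=np.mean(r,0) if r else [0,0]; p=(r.mean(),(y0+y1-1)/2); print("  row",p,r,P(p,.186))
    print("  end",P((280,ys.min()),.186))
for c,s,m in comps(img,(0,180),0,0,40,vmax=45):
    print("dark",c.round(1),s.tolist(),P(c,.23))
g=img[40:340,240:320].copy()
e=img[150:210,370:420]
a=np.hstack([cv2.resize(img[85:290,235:320],(249,600),interpolation=cv2.INTER_CUBIC),cv2.resize(img[145:215,355:425],(540,540),interpolation=cv2.INTER_CUBIC)[:,:].copy() if 0 else cv2.copyMakeBorder(cv2.resize(img[145:215,355:425],(540,540),interpolation=cv2.INTER_CUBIC),0,60,0,0,cv2.BORDER_CONSTANT)])
cv2.imwrite("pics/w1c.png",a[:,:,::-1])
E
```

```text
red [173.7 159. ] [162, 148, 25, 23, 417] [0.3656 0.0536 0.216 ]
red [279.5 166.3] [271, 156, 18, 22, 310] [0.4793 0.0761 0.216 ]
yel [279.7  61.3] [273, 54, 14, 15, 152] [0.4515 0.1861 0.165 ] [0.4504 0.1827 0.187 ]
yel [262.5 270.5] [257, 260, 12, 22, 261] [ 0.5059 -0.0803  0.165 ] [ 0.5017 -0.0682  0.187 ]
yel [285. 270.] [279, 260, 13, 21, 270] [ 0.5361 -0.0713  0.165 ] [ 0.5301 -0.0597  0.187 ]
blue [277.   96.2] [261, 40, 31, 126, 1938]
  row (np.float64(279.0), 49.5) [267. 291.] [0.4463 0.194  0.186 ]
  row (np.float64(278.33333333333337), 82.0) [266.66666667 290.        ] [0.4551 0.1621 0.186 ]
  row (np.float64(277.9), 127.0) [267.  288.8] [0.4686 0.1149 0.186 ]
  row (np.float64(273.9375), 145.5) [262.5   285.375] [0.4701 0.0933 0.186 ]Traceback (most recent call last):
  File "<stdin>", line 13, in <module>
AttributeError: 'list' object has no attribute 'mean'
```

Pose fits: brass nozzle to prong midpoint is 268 mm (expected 267.5), yaw is about 0.268, and the predicted pin position is within 0.5 mm of the red blob. I'm grasping the pin.

```bash
python3 - <<'E'
from h import *
d=np.load("w1.npz");T=d["T"];k=d["k"];f=dict(fx=k[0],fy=k[1],cx=k[2],cy=k[3])
print("mouth",ray(f,(395.3,179.2),.116,T).round(4))
a=.268;p=[.4794,.0764]
movep([*p,.27],down(a))
print(move_l([*p,.196],.12,until_force=8),get_state()["position"].round(4))
grab(40); s=get_state();print(s["finger_gap"],s["grasp_force"],s["contact_force"].round(2))
x,y,_=s["position"]
move_l([x,y,.285],.1)
s=get_state();print(s["finger_gap"],s["grasp_force"],s["clock"])
n=[.5195+.03*np.sin(a),-.070-.03*np.cos(a)]
n=[.5195,-.070]
move_l([*n,.285],.15)
f=wrist();cv2.imwrite("pics/w2.png",f["img"][:,:,::-1])
np.savez("w2.npz",img=f["img"],T=f["cam_to_world"],k=[f["fx"],f["fy"],f["cx"],f["cy"]])
for nm in ("pin","pin_collar","notch"): print(nm,[(np.round(d["centre"],1).tolist(),round(d["score"],2)) for d in tip_of("wrist",nm)[:3]])
for c,s,m in comps(f["img"],(18,34),130,60): print("yel",c.round(1),s.tolist(),ray(f,c,.165).round(4))
print(get_state()["position"],get_state()["clock"])
E
```

```text
mouth [0.6607 0.0858 0.116 ]
False [0.4803 0.0764 0.1972]
0.24183491615825853 39.0197092294693 [-0.51  0.26  3.81]
0.24332766536684156 39.385929107666016 7.8333
pin [([251.2, 213.8], 0.74)]
pin_collar [([251.1, 239.4], 0.85), ([118.4, 40.9], 0.78)]
notch [([253.8, 187.9], 0.9)]
yel [234.7 195.2] [226, 177, 19, 37, 648] [ 0.5061 -0.0799  0.165 ]
yel [269.7 195.7] [260, 178, 20, 36, 664] [ 0.5368 -0.072   0.165 ]
[ 0.51941344 -0.06929123  0.28512941] 9.1917
```

View pics/w2.png

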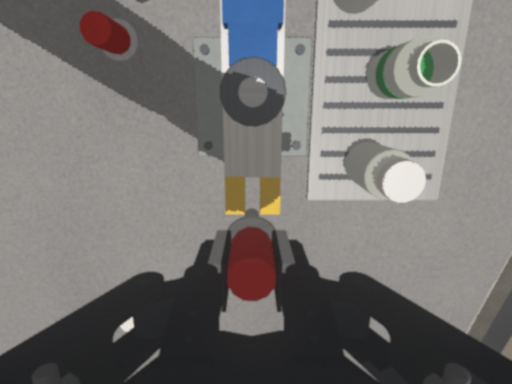

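The wrist view shows the pin held upright at (251,265). Its collar is centred on the gap between the prongs at (235,195) and (270,196), with the notch measured at (0.520,-0.0707). I'm lowering.

```bash
python3 - <<'E'
from h import *
p=[.5199,-.0707]
move_l([*p,.23],.1);print(get_state()["position"].round(4),get_state()["contact_force"].round(2))
r=move_l([*p,.1762],.04,until_force=8);s=get_state()
print(r,s["position"].round(4),s["contact_force"].round(2),s["finger_gap"],s["clock"])
f=wrist();cv2.imwrite("pics/w3.png",f["img"][:,:,::-1])
E
```

```text
[ 0.5202 -0.0707  0.2304] [ 0.51 -0.4  -0.09]
False [ 0.5201 -0.0707  0.1765] [ 1.24 -0.23  0.39] 0.2417659633894783 11.3833
```

View pics/w3.png

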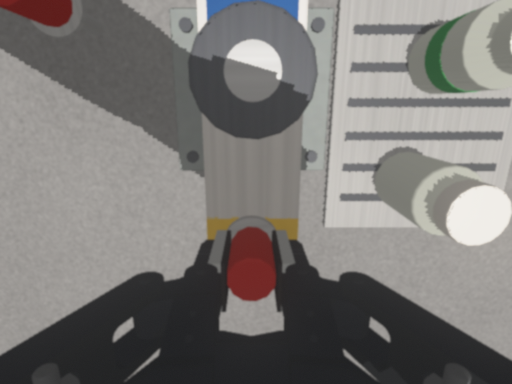

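The pin is in the notch, with the collar at the bar (250,228) and no jam. I'll seat it lightly, let go, retreat and check.

```bash
python3 - <<'E'
from h import *
s=get_state();x,y,z=s["position"]
print(move_l([x,y,z-.003],.02,until_force=4),get_state()["position"].round(4),get_state()["contact_force"].round(2))
let_go();sleep(.3)
move_l([.5199,-.0707,.29],.15)
sleep(.3)
movep([.505,.0,.40],down(.268))
f=wrist();np.savez("w4.npz",img=f["img"],T=f["cam_to_world"],k=[f["fx"],f["fy"],f["cx"],f["cy"]])
for c,s,m in comps(f["img"],(18,34),130,60): print("yel",c.round(1),s.tolist(),ray(f,c,.165).round(4),ray(f,c,.187).round(4))
for c,s,m in comps(f["img"],(170,8),130,60): print("red",c.round(1),s.tolist(),ray(f,c,.195).round(4))
print([ (d["centre"].round(1) if hasattr(d["centre"],"round") else d["centre"],ray(f,d["centre"],.116).round(4)) for d in tip_of("wrist","mouth")[:2]])
a=f["img"]
cv2.imwrite("pics/w4.png",a[:,:,::-1]);print(get_state()["clock"])
E
```

```text
True [ 0.5205 -0.0709  0.1753] [-1.14 -0.04  5.95]
yel [233.6 222.2] [230, 210, 10, 24, 182] [ 0.5029 -0.0817  0.165 ] [ 0.5019 -0.073   0.187 ]
yel [262.1 222.3] [257, 210, 10, 24, 197] [ 0.5396 -0.0715  0.165 ] [ 0.5365 -0.0634  0.187 ]
red [145.5 107. ] [132, 97, 29, 21, 493] [0.3731 0.0364 0.195 ]
red [247.6 228.9] [240, 220, 16, 18, 229] [ 0.5205 -0.0737  0.195 ]
[([377.6, 128.5], array([0.6625, 0.0866, 0.116 ]))]
14.5
```

View pics/w4.png

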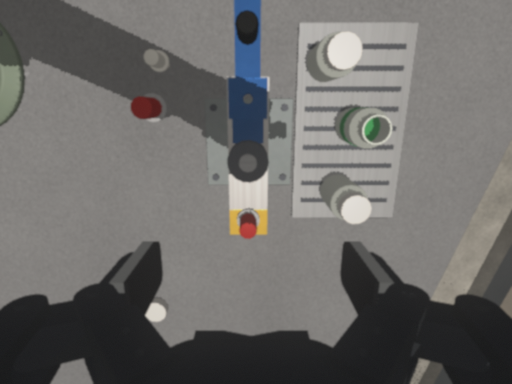

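The pin hangs upright in the notch at (248,225) with its collar on the bar. The mouth is at (377,128), 181 mm from the pivot, which gives an arm angle of about 1.40. I'm gripping the handle and swinging along the arc.

```bash
python3 - <<'E'
from h import *
P=np.array([.4979,.0091]);yaw=.268
h=lambda t:P+.135*np.array([np.cos(yaw+np.pi/2-t),np.sin(yaw+np.pi/2-t)])
movep([*h(0),.29],down(yaw))
print(move_l([*h(0),.2],.12,until_force=8))
grab(20);s=get_state();print(s["position"].round(4),h(0).round(4),s["finger_gap"],s["contact_force"].round(2))
t1=1.399
for t in np.linspace(0,t1,13)[1:]:
    move_l([*h(t),.2],.12,rot=down(yaw-t))
    s=get_state();print(round(t,2),s["contact_force"].round(1),s["clock"])
    if np.linalg.norm(s["contact_force"])>35: print("stop");break
print(s["position"].round(4),h(t1).round(4),s["q"].round(2))
E
```

```text
False
[0.4627 0.1395 0.2003] [0.4622 0.1393] 0.24977872443367602 [1.18 0.9  0.92]
0.12 [0.2 0.9 3.3] 17.0417
0.23 [-0.1  2.1  3.9] 17.325
0.35 [0.4 1.2 5.7] 17.6083
0.47 [0.1 2.5 4.6] 17.8917
0.58 [2.  3.3 4.5] 18.175
0.7 [2.3 5.1 4.2] 18.4583
0.82 [2.7 5.6 3.1] 18.7417
0.93 [4.2 5.6 2.8] 19.025
1.05 [5.5 4.8 1.9] 19.3083
1.17 [6.1 4.5 0.4] 19.5917
1.28 [7.5 4.7 0.5] 19.875
1.4 [ 7.8  3.4 -0.2] 20.1583
[0.6217 0.0667 0.2003] [0.6201 0.0666] [-0.01  0.48 -0.03  1.05  0.    2.69]
```

```bash
python3 - <<'E'
from h import *
sleep(.3);let_go();sleep(.2)
x,y,_=get_state()["position"]
move_l([x,y,.30],.15)
P=np.array([.4979,.0091])
for pos,a in (([.505,0,.40],.268),([.58,.03,.42],-.4)):
    movep(pos,down(a)); sleep(.3); f=wrist()
    for c,s,m in comps(f["img"],(14,34),130,60): 
        w=ray(f,c,.187);print("yel",c.round(1),s.tolist(),w.round(4),np.linalg.norm(w[:2]-P).round(4),np.arctan2(*(w[:2]-P)[::-1]).round(4))
    for c,s,m in comps(f["img"],(170,8),130,60): print("red",c.round(1),ray(f,c,.195).round(4))
    for n,z in (("mouth",.116),("nozzle",.138),("handle",.211),("pivot",.186)):
        print(n,[(np.round(d["centre"],1),round(d["score"],2),ray(f,d["centre"],z).round(4)) for d in tip_of("wrist",n)[:1]])
    cv2.imwrite(f"pics/w5_{a}.png",f["img"][:,:,::-1])
f=grab_frame("scene")
for n,z in (("mouth",.116),("nozzle",.138)):print(n,[(np.round(d["centre"],1),ray(f,d["centre"],z).round(4)) for d in tip_of("scene",n)[:1]])
cv2.imwrite("pics/s5.png",cv2.resize(f["img"][120:260,180:340,::-1],(640,560),interpolation=cv2.INTER_CUBIC))
print(get_state()["clock"])
a=cv2.imread("pics/w5_0.268.png");b=cv2.imread("pics/s5.png")
cv2.imwrite("pics/m5.png",np.hstack([cv2.resize(a,(400,300)),cv2.resize(b,(343,300))]))
E
```

```text
yel [403.8 132.3] [398, 127, 13, 12, 125] [0.6635 0.0873 0.187 ] 0.1831 0.4411
yel [234.1 222.2] [230, 211, 10, 23, 182] [ 0.502  -0.0726  0.187 ] 0.0818 -1.5208
yel [262.3 222.7] [257, 211, 10, 23, 185] [ 0.5365 -0.0638  0.187 ] 0.0825 -1.0842
red [145.7 107.3] [0.3731 0.0364 0.195 ]
red [248.  229.1] [ 0.5205 -0.0737  0.195 ]
mouth [(array([376.5, 131.8]), 0.94, array([0.6621, 0.0819, 0.116 ]))]
nozzle [(array([248. , 209.7]), 0.52, array([ 0.5184, -0.0683,  0.138 ]))]
handle [(array([373.2, 140.9]), 0.84, array([0.6232, 0.0686, 0.211 ]))]
pivot [(array([250.1, 161.2]), 0.84, array([0.501 , 0.0074, 0.186 ]))]
yel [296.   94.4] [290, 89, 13, 12, 118] [0.6604 0.0868 0.187 ] 0.1801 0.4458
yel [253.9 237. ] [243, 226, 21, 23, 218] [ 0.5435 -0.063   0.187 ] 0.0854 -1.0069
yel [228.6 247.9] [224, 241, 9, 15, 64] [ 0.5053 -0.0645  0.187 ] 0.074 -1.47
red [117.7 212. ] [0.3962 0.0411 0.195 ]
red [240.3 251. ] [ 0.5201 -0.0713  0.195 ]
mouth []
nozzle [(array([290.2,  96.8]), 0.73, array([0.6592, 0.0859, 0.138 ]))]
handle [(array([269.9, 125.7]), 0.82, array([0.6176, 0.067 , 0.211 ]))]
pivot [(array([203.5, 203.1]), 0.93, array([0.5011, 0.0068, 0.186 ]))]
mouth [(array([285.5, 217.7]), array([0.6637, 0.0861, 0.116 ]))]
nozzle [(array([282.4, 211.2]), array([0.652 , 0.0805, 0.138 ]))]
25.475
```

View pics/m5.png

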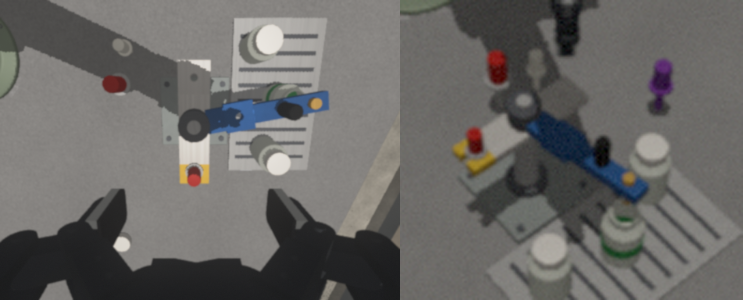

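The nozzle axis at (0.6635,0.0873) and the mouth at (0.6625,0.0866), seen from the same camera pose, agree to about 1 mm. The picture shows the arm over the green-banded bottle, the pin upright in the notch, and the bottles undisturbed.

```bash
python3 -c "
from cell import *
print(sign_off())"
```

```text
the job is handed in; nothing more can be done
None
```

I parked the pin upright in the yellow notch and swung the arm until its nozzle measured about 1 mm off the centre of the green-banded bottle's mouth; the job is handed in (about 25 s used), but no verdict came back.

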